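Rotor check and short-spin start on a benchtop centrifuge

TASK

Ready the small centrifuge: take the blue T-handled key off the rotor and put it in the yellow tray, then turn the rotor slowly by hand anticlockwise (seen from above) through one full turn and on, until the orange tube cap stands at the red mark on the bowl's rim at the front. Then lower the clear lid fully shut without slamming it, and twist the red spring-return knob clockwise to its stop, hold it there for about half a second and release it so that it springs back. Leave the jar, the tape dispenser and the sample box where they are.

Things in the scene. Friction and masses are not known exactly. Their poses are not given: they have to be found in the camera images.
- centrifuge: White centrifuge, fixed on the bench. Origin on the bench under the rotor's vertical axis; x from its front to its back, y towards the lid hinge, z up. Housing x -120 to 120, y -230 to 135 mm, top 85 mm high. Bowl rim round the axis, radius 86 to 93 mm, top 101 mm high, red mark on it at the front (-x). Dark control pod at y -230 to -138 mm, top 115 mm high, carries the knob.
- rotor (a joint): Angle of the aluminium rotor (radius 66 mm, top 95 mm above the bench; nut on the axis, radius 6, up to 105 mm), growing anticlockwise from above. At 0 and at 2 pi the orange cap is at the red mark. Starts at -1.6 to -0.4, so a full turn and on to the mark ends at 2 pi, good to 0.25 rad. Light friction (under 1 N at a cap), stays where left, no end stop.
- orange_cap (a point): Point to grip on the orange-capped upright tube, 48 mm from the rotor axis, 121 mm above the bench. Cap 14 mm across; the tube stands 95 to 133 mm above the bench, cannot come out, and spins freely about itself, so it may be pinched and led round like a crank. Three grey-capped ones stand at 90 degree steps. At rotor angle a it lies at x = -48 cos a, y = -48 sin a mm in the centrifuge's frame.
- lid (a joint): Angle of the clear lid: 0 shut, starts open at 1.8 to 2.0 (a little past upright). Stiff friction hinge: stays where it is left; takes about 1 to 3 N at the tab to move.
- lid_hinge (a point): Point on the lid's hinge axis, which runs along the centrifuge's x at y = +110 mm, 103 mm above the bench.
- lid_tab (a point): Centre of the outer face (the top face when shut) of the orange tab, 70 x 34 x 8 mm, on the lid's free edge: 217 mm from the hinge, 8 mm above the lid's plane; shut it is at centrifuge y = -107 mm, 111 mm high. Lid: clear dome, radius 97 mm, centred 110 mm from the hinge, 55 mm high. Push the outer face from behind, then from above, to shut it.
- knob (a joint): Angle of the red knob, growing clockwise seen from above: 0 at rest, stop at 1.2. A spring turns it back to 0 when let go (about 0.07 N m at the stop).
- knob_grip (a point): Point on the knob's vertical axis (centrifuge x = 0, y = -184 mm), 139 mm above the bench, in the middle of its red bar grip: 50 mm long (along the centrifuge's x at rest), 13 mm wide, 125 to 151 mm above the bench, on a grey disc of radius 26 mm.
- key: Rotor key, about 140 g, 80 mm tall, standing on the rotor over its nut. Origin: centre of its underside; z up. Steel socket (outer radius 15 mm, hollow radius 9 mm, 20 mm deep) and shank, with a blue T-bar on top: 64 mm along the key's x, 13 mm wide, from 64 to 80 mm above the origin. Lift it straight up by at least 25 mm to clear the nut.
- tray: Yellow open tool tray, fixed, 180 (its x) by 130 mm (its y), walls 30 mm high and 4 mm thick, floor 4 mm thick. Origin: centre of its underside.
- jar: Glass jar with black cap, radius 34 mm, 100 mm tall; leave alone. Origin: centre of its underside.
- dispenser: Black tape dispenser, 65 by 150 mm, 100 mm tall; leave alone. Origin: centre of its underside.
- sample_box: Pale blue sample box with white lid, 104 by 84 mm, 50 mm tall; leave alone. Origin: centre of its underside.
Not all that is in view belongs to the job. Several things look just like the tray: the one meant starts farthest to the robot's left.

How it is judged:
On the way, in this order (a step that is already met when the one before it is completed fails the run):
1. the key lies or stands in the tray, let go (x of key in the frame of tray between -0.082 and 0.082 m and y of key in the frame of tray between -0.058 and 0.058 m and z of key in the frame of tray below 0.045 m and linear speed of key below 0.05 m/s and contact force between the fingers and key below 0.1 N), for 0.2 s.
2. the rotor has been turned a full turn and on, orange cap at the mark (value of joint rotor between 6.033 and 6.533 rad and velocity of joint rotor between -0.15 and 0.15 rad/s), for 0.2 s.
3. the lid is shut (value of joint lid below 0.06 rad), for 0.2 s.
4. the knob is held at its stop (value of joint knob above 1.05 rad), for 0.3 s.
At the end, for the whole second after the job is handed in: The key is in the tray (origin within 82 by 58 mm of its centre, under 45 mm high), at rest and let go; the rotor stands still at 2 pi within 0.25 rad; the lid is within 0.06 rad of shut; the knob has sprung back to under 0.1 rad (all of step 1 and all of step 2 and value of joint lid below 0.06 rad and value of joint knob below 0.1 rad); the robot touches nothing.
It fails at once if the jar is shifted by more than 30 mm or tipped (distance of jar from where it was at the start of the episode above 0.03 m or angle between jar's own z axis and vertical above 0.4 rad).
It fails at once if the dispenser is shifted by more than 30 mm or tipped (distance of dispenser from where it was at the start of the episode above 0.03 m or angle between dispenser's own z axis and vertical above 0.4 rad).
It fails at once if the sample box is shifted by more than 30 mm or tipped (distance of sample_box from where it was at the start of the episode above 0.03 m or angle between sample_box's own z axis and vertical above 0.4 rad).
It fails at once if the lid slams (falls faster than 3 rad/s) (velocity of joint lid below -3 rad/s).
It fails at once if the rotor is flung round (faster than 8 rad/s) (velocity of joint rotor above 8 rad/s or velocity of joint rotor below -8 rad/s).
It also fails if it takes over 72 s, if anything falls off the work surface, if the arm or the gripper's body presses on something with over 40 N, if the wrist force passes 120 N, or if a joint passes its speed limit or range.

ROBOT

A 7-joint arm with a two-finger parallel gripper is mounted at the origin on the work surface. World frame = base frame: x ahead of the robot, y to its left, z up, the work surface at z = 0. Lengths are in m, angles in rad, forces in N, time in s.
With the tool pointing down it reaches from about 0.425 to 0.95 m from the base axis. Payload 4.7 kg.
Tool frame: the origin (TCP) lies midway between the tips of the shut fingers; the grasp point (between the pads) lies 19 mm behind it; z points along the fingers, y is the direction in which the jaws open and shut (so a half turn about z gives the same grasp; the last joint's range is limited). The gripper opens to 87 mm and grips with 3 to 60 N. Pads are 19 mm wide; open, the fingers measure 117 mm over their backs; the gripper's body (75 mm by 190 mm) begins 51 mm behind the grasp point.
Start: joints at [1.242, 0.469, -0.049, 1.532, 0.024, 1.141, -0.082], TCP at [0.199, -0.645, 0.197] pointing down, gripper open.
Joint ranges: [-2.59, 2.59], [-0.33, 1.99], [-1.39, 1.29], [0.1, 2.45], [-1.04, 4.18], [0.21, 1.99], [-2.66, 2.66]. Speed limits (rad/s): [2.57, 2.57, 3.14, 3.14, 3.14, 3.14, 3.14].

INTERFACE

Orientations are given as a unit quaternion [x, y, z, w].
In Python, from cell import move_ptp, move_straight, movej, let_go, gripper_close, hold, inverse_kinematics, read_state, get_image, get_calibration, IKError, sign_off gives the robot as it stands. Calls block until the motion is done:
- move_ptp(position, orientation): joint-space move of the TCP to a pose.
- move_straight(position, frame=None, vel=0.15): straight line of the TCP; frame=None keeps the orientation; vel is the mean speed in m/s.
- movej(angles): joint-space move.
- let_go() and gripper_close(f_grip=None): open the fingers fully, or close them until they stop; f_grip is the grip in N (None keeps the last).
- hold(seconds).
- inverse_kinematics(position, orientation): joint angles nearest the present ones, or None.
- read_state(): the state.
- get_image(name): name is "side" or "top" or "wrist"; returns the picture (420x560x3 uint8, red, green, blue); there is no depth.
- get_calibration(name): a dict with "camera_matrix" (3x3 intrinsics, pixels), "rvec" (rotation vector, rad) and "tvec" (3), from world to camera coordinates, as OpenCV has them; the wrist camera has in their place "tool_from_camera" (4x4, takes a point from camera to tool coordinates, whose origin is the TCP and whose axes are the flange's). Camera axes: x right, y down, z forward; pixel columns grow to the right and rows downward; lengths in m; the calibration is good to about 2 mm. A picture is of the moment at which its call begins: read the wrist's pose just before it. get_calibration takes no time and is no camera call.
A pose or a line that the arm cannot do raises IKError and nothing moves.
- sign_off(): hands the job in, once; it reports no verdict.
The state is a dict: "clock": time; "joint_pos": joint angles; "dq": joint speeds; "joint_torque": joint torques, N m; "tool_pos": TCP position; "orientation": TCP orientation; "wrist_force": force on the tool from outside, world axes, zero at the start; "torque": the same for the moment, N m; "width": finger opening in m.
Only numpy, scipy, OpenCV 4.12 (cv2) and the standard library are available. Lean on these libraries where they do the work, as an engineer would, in place of code of your own. Each camera call takes 0.05 s, during which the arm holds its last target. There are 200 camera calls.

## Working session

There is one attempt and no reset: what is moved stays moved. The work goes in short steps, each a Python script; the robot and the scene stay as the last script left them, time stands still between calls to the robot, and variables do not carry over. Pictures are saved under pics/ and viewed, about 8 in all and at most 12, crops included, and the job is handed in when it is done.

```bash
ls; mkdir -p pics; python3 - <<'E'
from cell import *
import cv2,numpy as np
for n in("top","side"):
    cv2.imwrite(f"pics/{n}0.png",get_image(n)[:,:,::-1])
    c=get_calibration(n);R=cv2.Rodrigues(np.array(c["rvec"]))[0];print(n,np.array(c["camera_matrix"]).tolist(),(-R.T@np.array(c["tvec"]).ravel()),R.round(3).tolist())
print(get_calibration("wrist"));print(read_state())
E
```

```text
pics
top [[415.57168123674666, 0.0, 277.5512279204265], [0.0, 415.57168123674666, 206.10424738962166], [0.0, 0.0, 1.0]] [ 0.32604322 -0.07134074  1.41877814] [[-0.027, -1.0, -0.001], [-0.989, 0.027, -0.144], [0.144, -0.003, -0.99]]
side [[393.7548193643236, 0.0, 277.42780041406377], [0.0, 393.7548193643236, 205.74874487429972], [0.0, 0.0, 1.0]] [0.3508847  0.90751421 0.89902257] [[-0.983, -0.183, 0.018], [-0.128, 0.607, -0.784], [0.133, -0.773, -0.62]]
{'camera_matrix': array([[304.75676485,   0.        , 280.5117455 ],
       [  0.        , 304.75676485, 207.44317176],
       [  0.        ,   0.        ,   1.        ]]), 'tool_from_camera': array([[-7.41674969e-04, -9.64552982e-01, -2.63888223e-01,
         7.34578327e-02],
       [ 9.99999628e-01, -8.31477365e-04,  2.28616792e-04,
         1.80879958e-04],
       [-4.39930093e-04, -2.63887955e-01,  9.64553240e-01,
        -1.87818963e-01],
       [ 0.00000000e+00,  0.00000000e+00,  0.00000000e+00,
         1.00000000e+00]])}
{'clock': 0.1, 'joint_pos': array([ 1.24206629,  0.46937177, -0.04860209,  1.53355467,  0.0240954 ,
        1.14097691, -0.08233147]), 'dq': array([ 0.00022538, -0.00145844, -0.00016503, -0.00168057,  0.00177429,
       -0.00074272, -0.00025917]), 'joint_torque': array([ 4.71987696e-04, -5.09168243e+01, -8.14144104e-02, -2.36830634e+01,
       -6.14890829e-02,  3.44259606e-02,  5.86704300e-05]), 'tool_pos': array([ 0.19921689, -0.64433845,  0.1963054 ]), 'orientation': array([ 9.88783289e-01,  1.49354822e-01, -1.53950396e-04, -8.48846524e-04]), 'wrist_force': array([-0.9592347 ,  0.29464165, -0.12179922]), 'torque': array([-0.01229436,  0.016144  , -0.0051828 ]), 'width': 0.08674664008909701}
```

View pics/top0.png

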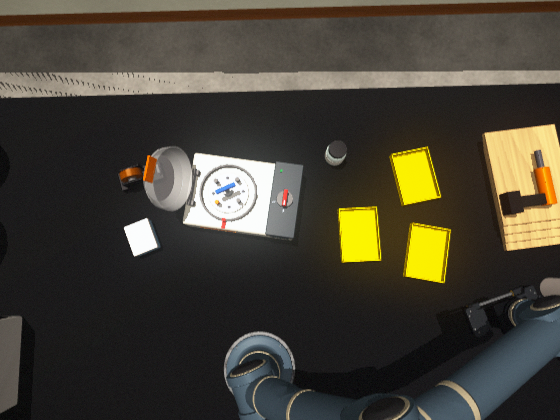

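View pics/side0.png

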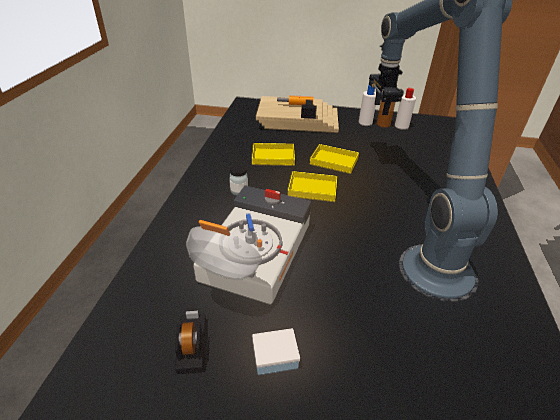

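Candidates for the tray are yellow trays at top-view pixels (360,235), (415,176) and (427,252). Image left is the robot's left (+y), so (360,235) is the one meant. The key is the blue bar at (225,188), the orange cap is at about (217,204), and the knob is at (286,198). The orange tab at (150,168) is on the lid; the dispenser roll (130,178) and the toy hammer are orange distractors.

```bash
cat >h.py <<'E'
from cell import *
import cv2,numpy as np
from scipy.spatial.transform import Rotation as Ro
def cam(n,st=None):
    c=get_calibration(n);K=np.array(c["camera_matrix"])
    if n=="wrist":
        st=st or read_state();T=np.eye(4);T[:3,:3]=Ro.from_quat(st["orientation"]).as_matrix();T[:3,3]=st["tool_pos"]
        M=T@c["tool_from_camera"];return K,M[:3,:3].T,M[:3,3]
    R=cv2.Rodrigues(np.array(c["rvec"]))[0];return K,R,-R.T@np.array(c["tvec"]).ravel()
def ray(C,px,z):
    K,R,o=C;d=R.T@np.linalg.solve(K,[px[0],px[1],1]);return o+d*(z-o[2])/d[2]
def proj(C,P):
    K,R,o=C;q=K@(R@(np.array(P)-o));return q[:2]/q[2]
def blobs(im,lo,hi,mn=6):
    m=cv2.inRange(cv2.cvtColor(im,cv2.COLOR_RGB2HSV),np.array(lo),np.array(hi))
    n,l,s,c=cv2.connectedComponentsWithStats(m)
    return [(s[i,4],c[i],cv2.minAreaRect(np.argwhere(l==i)[:,::-1].astype(np.float32))) for i in range(1,n) if s[i,4]>=mn]
def down(yaw): # tool y axis (jaw dir) at world angle yaw
    return (Ro.from_euler('z',yaw)*Ro.from_euler('x',np.pi)).as_quat() if False else Ro.from_matrix(np.array([[-np.sin(yaw+np.pi),np.cos(yaw+np.pi)*-1,0],[np.cos(yaw+np.pi),-np.sin(yaw+np.pi),0],[0,0,-1]]) if False else np.column_stack([[np.cos(yaw-np.pi/2)*-1,np.sin(yaw-np.pi/2)*-1,0],[np.cos(yaw),np.sin(yaw),0],[0,0,-1]])).as_quat()
E
python3 - <<'E'
from h import *
im=get_image("top");C=cam("top")
for nm,lo,hi,z in [("blue",(100,120,60),(125,255,255),.17),("orange",(8,150,100),(20,255,255),.133),("red",(0,150,80),(5,255,255),.15),("red2",(172,150,80),(180,255,255),.15),("yel",(24,150,100),(34,255,255),.03)]:
    for a,c,r in blobs(im,lo,hi):
        box=np.array([ray(C,p,z)[:2] for p in cv2.boxPoints(r)]).round(3).tolist()
        print(nm,a,c.round(1),ray(C,c,z)[:2].round(3),box)
cv2.imwrite("pics/c1.png",cv2.resize(im[120:270,110:410],None,fx=2.66,fy=2.66,interpolation=cv2.INTER_CUBIC)[:,:,::-1])
print(down(0),down(1.57))
E
```

```text
blue 69 [224.8 187.8] [0.568 0.084] [[0.561, 0.114], [0.585, 0.059], [0.575, 0.055], [0.552, 0.11]]
orange 254 [149.3 168.7] [0.643 0.328] [[0.606, 0.349], [0.689, 0.336], [0.683, 0.304], [0.599, 0.318]]
orange 559 [544.9 184.1] [ 0.56  -0.919] [[0.613, -0.885], [0.623, -0.938], [0.498, -0.95], [0.488, -0.898]]
orange 139 [128.4 172.4] [0.633 0.394] [[0.637, 0.426], [0.655, 0.37], [0.63, 0.361], [0.612, 0.417]]
red 48 [284.9 195.8] [ 0.542 -0.099] [[0.514, -0.087], [0.562, -0.096], [0.56, -0.107], [0.512, -0.099]]
red 25 [223.2 223. ] [0.462 0.093] [[0.45, 0.097], [0.478, 0.096], [0.477, 0.087], [0.45, 0.087]]
yel 1968 [414.4 175.7] [ 0.62  -0.545] [[0.698, -0.461], [0.729, -0.6], [0.545, -0.63], [0.514, -0.493]]
yel 2154 [359.  233.9] [ 0.426 -0.345] [[0.516, -0.275], [0.523, -0.412], [0.338, -0.414], [0.332, -0.28]]
yel 2116 [426.7 252.6] [ 0.358 -0.567] [[0.279, -0.48], [0.463, -0.517], [0.441, -0.656], [0.258, -0.616]]
[0.70710678 0.70710678 0.         0.        ] [3.98163387e-04 9.99999921e-01 0.00000000e+00 0.00000000e+00]
```

View pics/c1.png

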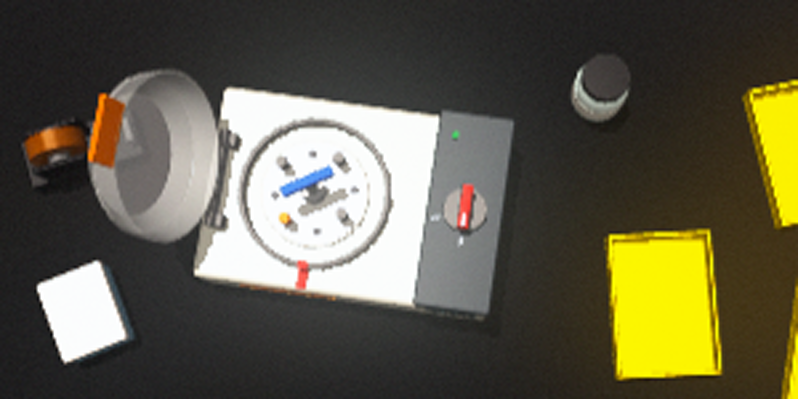

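```bash
python3 - <<'E'
s=open('h.py').read();i=s.index("def down")
open('h.py','w').write(s[:i]+'''def down(yaw): # tool pointing down, jaw axis at world angle yaw
    s,c=np.sin(yaw),np.cos(yaw);return Ro.from_matrix([[-s,c,0],[c,s,0],[0,0,-1]]).as_quat()
''')
E
python3 - <<'E'
from h import *
move_ptp([.54,.0,.36],down(.3))
hold(.2);st=read_state();im=get_image("wrist");C=cam("wrist",st);np.savez("w1.npz",im=im,K=C[0],R=C[1],o=C[2])
print(st["clock"],st["tool_pos"],st["joint_pos"].round(2))
for nm,lo,hi,z in [("blue",(100,120,60),(125,255,255),.175),("orange",(8,150,100),(20,255,255),.133),("red",(0,150,80),(5,255,255),.151),("red2",(172,150,80),(180,255,255),.15),("yel",(24,150,100),(34,255,255),.03)]:
    for a,c,r in blobs(im,lo,hi,20):
        box=np.array([ray(C,p,z)[:2] for p in cv2.boxPoints(r)]).round(3).tolist()
        print(nm,a,c.round(1),ray(C,c,z)[:2].round(3),box)
cv2.imwrite("pics/w1.png",cv2.resize(im,None,fx=1.4,fy=1.4)[:,:,::-1])
E
```

```text
2.9917 [ 0.54005515 -0.00057364  0.35982631] [ 0.61  0.23 -0.83  1.58  0.17  1.41  0.06]
blue 572 [324.8 123.3] [0.57  0.085] [[0.552, 0.11], [0.564, 0.115], [0.588, 0.058], [0.575, 0.053]]
orange 84 [302.6  90.8] [0.535 0.116] [[0.528, 0.12], [0.539, 0.123], [0.542, 0.112], [0.531, 0.108]]
orange 33 [106.5 260.4] [ 0.331 -0.194] [[0.324, -0.199], [0.333, -0.184], [0.34, -0.189], [0.331, -0.204]]
orange 61 [461.5 273.7] [ 0.843 -0.059] [[0.829, -0.045], [0.834, -0.042], [0.859, -0.073], [0.853, -0.076]]
orange 37 [101.  275.1] [ 0.327 -0.22 ] [[0.318, -0.231], [0.327, -0.207], [0.335, -0.211], [0.326, -0.235]]
orange 53 [ 98.8 296.4] [ 0.329 -0.257] [[0.319, -0.243], [0.325, -0.239], [0.339, -0.272], [0.333, -0.276]]
orange 31 [460.3 301.7] [ 0.862 -0.103] [[0.859, -0.111], [0.858, -0.093], [0.865, -0.094], [0.867, -0.112]]
red 174 [254.3  90.6] [0.478 0.097] [[0.464, 0.093], [0.465, 0.103], [0.491, 0.1], [0.49, 0.09]]
red 388 [261.  243.4] [ 0.541 -0.093] [[0.514, -0.099], [0.517, -0.079], [0.566, -0.087], [0.563, -0.107]]
yel 1827 [199.7 316.7] [ 0.476 -0.325] [[0.398, -0.299], [0.515, -0.263], [0.537, -0.35], [0.416, -0.387]]
```

View pics/w1.png

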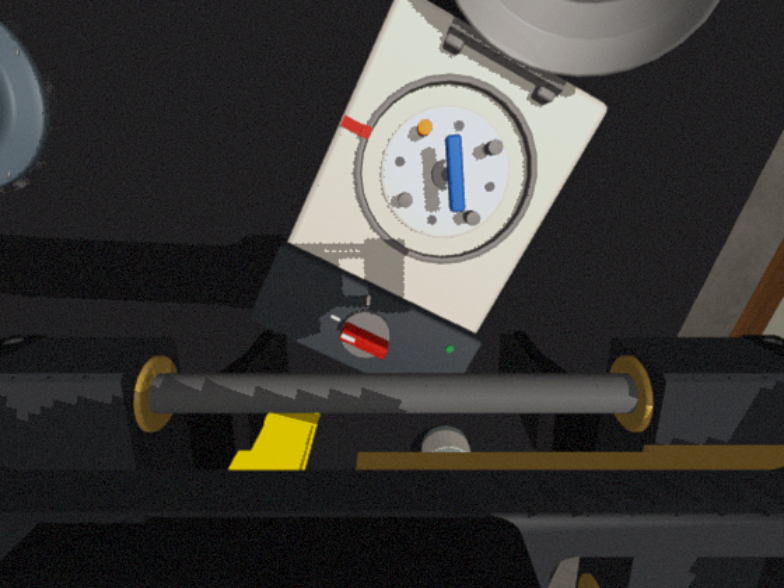

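The close view agrees. The blue bar is at raw pixel (325,123), the knob at (261,243), and the orange cap at (303,91). Key to knob measures 184.5 mm against 184 expected, and the cap radius 47 mm against 48. Centrifuge yaw is about -0.16 and the rotor angle about -0.57. Next is the key.

```bash
python3 - <<'E'
from h import *
q=down(.39);k=[.570,.085]
move_ptp(k+[.22],q); move_straight(k+[.148],vel=.12); gripper_close(25); hold(.2)
st=read_state();print(st["clock"],st["width"],st["wrist_force"].round(2))
move_straight(k+[.27],vel=.15)
st=read_state();print(st["width"],st["wrist_force"].round(2),st["tool_pos"])
move_straight([.427,-.345,.27],vel=.3)
move_straight([.427,-.345,.12],vel=.25);move_straight([.427,-.345,.060],vel=.08)
st=read_state();print(st["clock"],st["width"],st["wrist_force"].round(2))
cv2.imwrite("pics/t2.png",cv2.resize(np.vstack([get_image("top")[140:300,150:450],get_image("side")[120:290,150:450]]),None,fx=1.8,fy=1.8)[:,:,::-1])
E
```

```text
5.9083 0.011731722749624196 [-0.55 -0.27  0.49]
0.011818045805122277 [-0.37 -0.72 -1.18] [0.5693236  0.08462452 0.26888413]
10.1833 0.011564324170898439 [-0.63  0.71 -2.11]
```

View pics/t2.png

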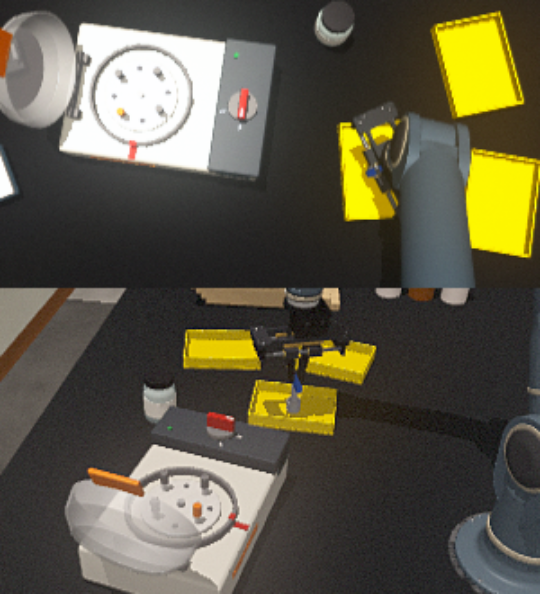

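The key is held upright inside the correct tray. I'll release it, then refine the rotor angle and centre in the top view.

```bash
python3 - <<'E'
from h import *
move_straight([.427,-.345,.057],vel=.05)
let_go();hold(.15);p=read_state()["tool_pos"];move_straight([p[0],p[1],.16],vel=.2)
im=get_image("top");C=cam("top");print(read_state()["clock"],read_state()["wrist_force"].round(1))
for a,c,r in blobs(im[180:220,200:260],(8,120,80),(22,255,255),3): print("cap",a,c,ray(C,c+[200,180],.131))
for a,c,r in blobs(im,(100,100,50),(125,255,255),5): print("blue",a,c,ray(C,c,.08))
g=cv2.cvtColor(im,cv2.COLOR_RGB2HSV)
# dark rim ring: fit ellipse centre
m=((g[...,2]<140)&(g[...,1]<90)).astype(np.uint8);m[:, :190]=0;m[:,268:]=0;m[:155]=0;m[228:]=0
n,l,s,c=cv2.connectedComponentsWithStats(m);i=1+np.argmax(s[1:,2]*s[1:,3]);e=cv2.fitEllipse(np.argwhere(l==i)[:,::-1].astype(np.float32))
print("rim",e,s[i],ray(C,e[0],.095))
cv2.imwrite("pics/t3.png",cv2.resize(im[150:300,180:400],None,fx=3,fy=3,interpolation=cv2.INTER_CUBIC)[:,:,::-1])
E
```

```text
12.775 [-0.1 -0.5 -0.7]
cap 5 [17.4 22.4] [0.52961689 0.1129254  0.131     ]
blue 7 [368.         230.28571429] [ 0.43356011 -0.36517292  0.08      ]
blue 47 [359.         234.10638298] [ 0.42201167 -0.33546422  0.08      ]
rim ((229.19200134277344, 192.3124542236328), (52.669124603271484, 55.94374084472656), 84.11150360107422) [201 166  31  37  66] [0.56730512 0.07974699 0.095     ]
```

View pics/t3.png

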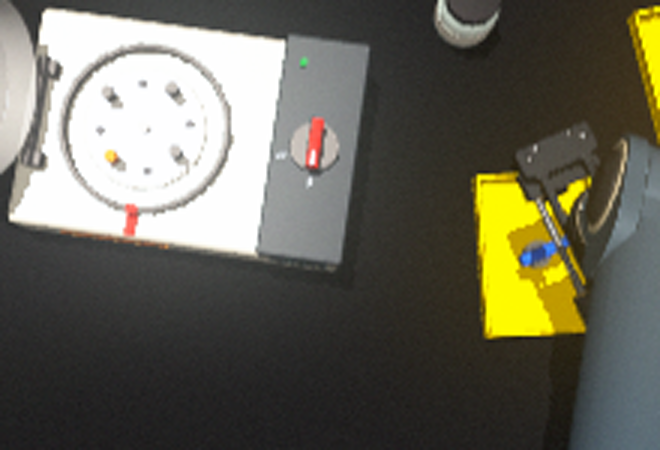

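```bash
python3 - <<'E'
from h import *
c=np.array([.5695,.0835]);b=-.16;zt=.108
P=lambda a,z=zt:np.append(c+.048*np.array([np.cos(np.pi+b+a),np.sin(np.pi+b+a)]),z)
q=down(-.5);a0=-.54
p=read_state()["tool_pos"];move_straight([p[0],p[1],.22],vel=.3)
move_ptp(P(a0,.22),q);move_straight(P(a0),vel=.15);gripper_close(15);hold(.15)
st=read_state();print(st["clock"],st["width"],st["wrist_force"].round(1))
n=22
for i,a in enumerate(np.linspace(a0,2*np.pi,n+1)[1:]):
    move_straight(P(a),vel=.07)
    if i%5==0: st=read_state();print(round(a,2),st["clock"],st["width"].round(4),st["wrist_force"].round(1),(st["tool_pos"]-P(a)).round(4))
hold(.3);st=read_state();print(st["clock"],st["width"],st["wrist_force"].round(1))
E
```

```text
17.425 0.0003956429951491008 [-0.7  0.1  2.1]Traceback (most recent call last):
  File "<stdin>", line 11, in <module>
AttributeError: 'float' object has no attribute 'round'
```

The gripper closed empty, so I'll look before going on.

```bash
python3 - <<'E'
from h import *
st=read_state();print(st["clock"],st["tool_pos"],st["wrist_force"].round(2))
a=get_image("wrist");s=get_image("side")
cv2.imwrite("pics/v4.png",np.vstack([cv2.resize(a[:,80:480],None,fx=1,fy=1)[60:360],cv2.resize(s[200:300,180:313],(400,300))])[:,:,::-1])
E
```

```text
17.7833 [0.52463562 0.10095514 0.10802337] [-1.46  0.14  1.88]
```

View pics/v4.png

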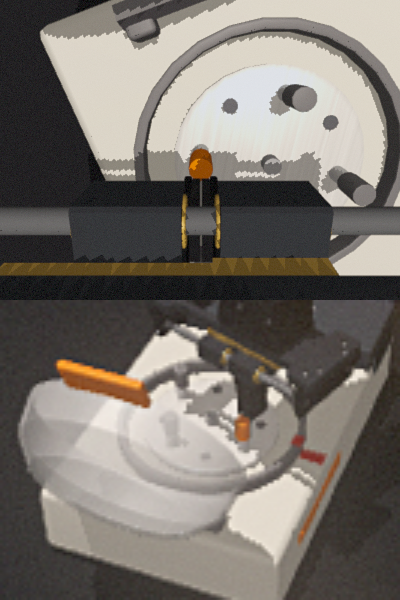

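```bash
python3 - <<'E'
from h import *
p=read_state()["tool_pos"];move_straight([p[0],p[1],.17],vel=.2);let_go();hold(.1)
st=read_state();C=cam("wrist",st);im=get_image("wrist")
for a,c,r in blobs(im,(8,150,90),(22,255,255),40): print(a,c.round(1),ray(C,c,.128).round(4))
T=cam("top");t=get_image("top")
for a,c,r in blobs(t[180:220,200:260],(8,120,80),(22,255,255),3): print("top",a,c,ray(T,c+[200,180],.131))
# consistency of wrist model: nut seen
cv2.imwrite("pics/v5.png",np.hstack([im,cv2.resize(t[150:255,180:240],(240,420))])[:,:,::-1]);print(st["clock"],proj(C,[.5695,.0835,.105]),proj(C,[.533,.1145,.133]))
E
```

```text
303 [280.3 199.5] [0.5337 0.1154 0.128 ]
343 [102.8 282.9] [0.3685 0.1237 0.128 ]
137 [458.4 267.9] [ 0.6349 -0.0064  0.128 ]
128 [460.5 297.6] [ 0.6269 -0.0336  0.128 ]
2771 [423.3 327.3] [ 0.5882 -0.0459  0.128 ]
19.9583 [334.73468975 205.2849473 ] [280.05822548 202.47738005]
```

View pics/v5.png

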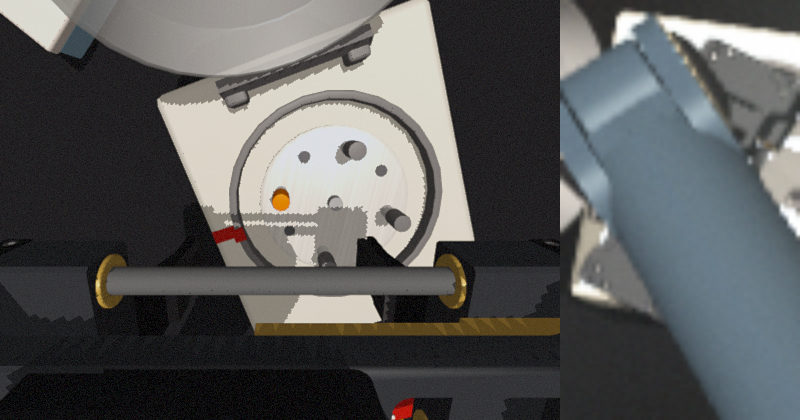

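The projections of nut and cap agree with the picture to about 2 px, so my positions were right. The jaws closed almost radially, and that squeezed the free cap out sideways. I'll re-grip with the jaws more tangential so they self-centre, and turn the wrist during the crank to stay clear of the lid.

```bash
cat >crank.py <<'E'
from h import *
c=np.array([.5705,.0850]);b=-.16;zt=.110
P=lambda a,z=zt:np.append(c+.048*np.array([np.cos(np.pi+b+a),np.sin(np.pi+b+a)]),z)
phi=lambda a:np.interp(a,[-.55,3],[.6,-.15])
E
python3 - <<'E'
from crank import *
a0=-.55
move_ptp(P(a0,.17),down(phi(a0)+b));move_straight(P(a0),vel=.1);gripper_close(15);hold(.2)
st=read_state();print(st["clock"],st["width"],st["wrist_force"].round(1),st["tool_pos"]-P(a0))
if st["width"]>.008:
  for i,a in enumerate(np.linspace(a0,2*np.pi,25)[1:]):
    move_straight(P(a),down(phi(a)+b),vel=.07)
    st=read_state()
    if i%4==3: print(round(a,2),round(st["clock"],2),round(st["width"],4),st["wrist_force"].round(1))
    if st["width"]<.008: print("lost",a);break
E
```

```text
23.325 0.00040910284634995355 [ 0.1  0.2 -0.1] [-1.05179962e-06  9.55806100e-07 -7.70218119e-06]
```

```bash
python3 - <<'E'
from crank import *
st=read_state();im=get_image("wrist");C=cam("wrist",st);s=get_image("side")
for a,c_,r in blobs(im,(8,150,90),(22,255,255),40): print(a,c_.round(1),ray(C,c_,.128).round(4))
print(proj(C,st["tool_pos"]),proj(C,[.5705,.085,.105]))
cv2.imwrite("pics/v6.png",np.hstack([im[100:320,150:410],cv2.resize(s[205:285,205:305],(275,220))])[:,:,::-1])
E
```

```text
84 [277.1 234.5] [0.5298 0.1237 0.128 ]
181 [263.5 279.7] [0.5348 0.0933 0.128 ]
168 [297.5 282.7] [0.5547 0.1003 0.128 ]
[278.53756281 237.14196399] [306.34245485 292.52308288]
```

View pics/v6.png

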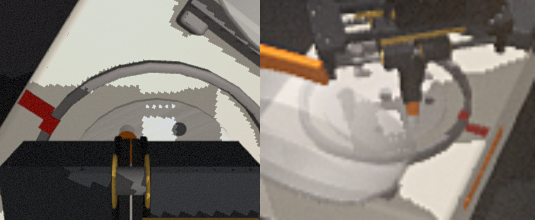

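```bash
python3 - <<'E'
from crank import *
S=cam("side");s=get_image("side")
for z in(.09,.1,.11,.12,.13):print(z,ray(S,(260.5,244),z).round(4))
print("side proj cap",proj(S,[.534,.1155,.121]),"top",proj(S,[.534,.1155,.133]),"bot",proj(S,[.534,.1155,.113]),"tcp",proj(S,read_state()["tool_pos"]))
for a,c_,r in blobs(s[230:260,245:280],(6,120,80),(22,255,255),4): print(a,c_+[245,230],r)
# fk sanity: side blob & rotor nut
p=read_state()["tool_pos"];let_go();move_straight([p[0],p[1],.2],vel=.2)
s=get_image("side")
for a,c_,r in blobs(s[225:265,240:285],(6,120,80),(22,255,255),4): print("clear",a,c_+[240,225],r)
print(read_state()["clock"])
E
```

```text
0.09 [0.5394 0.0882 0.09  ]
0.1 [0.5371 0.0983 0.1   ]
0.11 [0.5348 0.1085 0.11  ]
0.12 [0.5324 0.1186 0.12  ]
0.13 [0.5301 0.1287 0.13  ]
side proj cap [260.19115303 242.92444086] top [260.15259039 239.84074508] bot [260.21657773 244.95754868] tcp [260.1309393  245.89562305]
22 [260.09090909 243.90909091] ((15.0, 14.0), (4.0, 4.0), 90.0)
clear 33 [259.93939394 242.21212121] ((20.0, 17.5), (7.0, 4.0), 90.0)
25.6417
```

The evidence suggests the real finger tips sit higher than I assumed: in the side view the lower part of the cap stays visible under the shut fingers. A quick touch test on the housing top (85 mm, known) will settle it.

```bash
python3 - <<'E'
from h import *
move_ptp([.4575,.012,.125],down(0));gripper_close(15)
f0=read_state()["wrist_force"];z=.105
move_straight([.4575,.012,z],vel=.1)
while z>.066:
    f=read_state()["wrist_force"]-f0
    if f[2]>3: break
    z-=.003;move_straight([.4575,.012,z],vel=.06)
st=read_state();print(z,st["tool_pos"],f,st["wrist_force"]-f0,st["clock"])
move_straight([.4575,.012,.13],vel=.3);let_go();print(read_state()["clock"])
E
```

```text
0.06599999999999996 [0.45733849 0.0119662  0.06581532] [ 1.13020924 -1.3807172  -1.91839981] [ 0.26272218 -1.36573405 -1.92443127] 31.4167
33.3
```

Nothing touched down to 66 mm, so the real tips are at least 19 mm above the reported TCP. The key grasp bounds that offset at under 27 mm, so I'll take 25 mm and use reported z = 0.087 at the cap.

```bash
python3 - <<'E'
from crank import *
zt=.087;a0=-.55
move_ptp(P(a0,.135),down(phi(a0)+b));f0=read_state()["wrist_force"]
move_straight(P(a0,.105),vel=.15);move_straight(P(a0,zt),vel=.08);print((read_state()["wrist_force"]-f0).round(1),read_state()["clock"])
gripper_close(15)
st=read_state();print(st["clock"],st["width"],st["wrist_force"].round(1))
if st["width"]>.008:
  for i,a in enumerate(np.linspace(a0,2*np.pi,21)[1:]):
    move_straight(P(a,zt),down(phi(a)+b),vel=.09)
    st=read_state()
    if i%4==3: print(round(a,2),round(st["clock"],2),round(st["width"],4),st["wrist_force"].round(1))
    if st["width"]<.008: print("lost",a);break
E
```

```text
[0.6 1.4 0.9] 34.6083
35.7833 0.01365244973099135 [-0.6 -0.1  0.6]
0.82 37.12 0.0134 [-3.9 -4.1  2.4]
2.18 38.45 0.0134 [ 2.7 -3.5 -1.9]
3.55 39.78 0.0136 [-4.3 -1.3  1.3]
4.92 41.12 0.0138 [ 0.9 -4.9  0.4]
6.28 42.45 0.0134 [-1.7 -0.  -1.7]
```

The cap was led round through the full turn. Now I'll release it, check its position, and push the lid shut.

```bash
cat >lid.py <<'E'
from crank import *
d=.025
def W(y,z,x=0): # centrifuge-frame tip position -> commanded TCP
    return np.array([c[0]+np.cos(b)*x-np.sin(b)*y,c[1]+np.sin(b)*x+np.cos(b)*y,z-d])
F=lambda t:(.110-.217*np.cos(t)+.008*np.sin(t),.103+.217*np.sin(t)+.008*np.cos(t))
E
python3 - <<'E'
from lid import *
let_go();p=read_state()["tool_pos"];move_straight([p[0],p[1],.16],vel=.25)
st=read_state();im=get_image("wrist");C=cam("wrist",st)
for a,c_,r in blobs(im,(8,150,90),(22,255,255),60):
    q=ray(C,c_,.131)
    if np.hypot(*(q[:2]-c))<.07: dq=q[:2]-c;print("cap",a,q.round(4),"r",np.hypot(*dq),"a",np.arctan2(dq[1],dq[0])-np.pi-b)
print(read_state()["clock"],[inverse_kinematics(W(F(t)[0]+.0095,F(t)[1]),down(b)) is not None for t in (2.15,1.6,1,.5,0)])
E
```

```text
cap 348 [0.5243 0.0954 0.131 ] r 0.047331597979975895 a -0.06189334872450361
44.3 [True, True, True, True, True]
```

```bash
python3 - <<'E'
from lid import *
q=down(b)
move_ptp(W(.10,.39),q);move_ptp(W(.25,.375),q);gripper_close(15)
move_straight(W(.25,.300),vel=.25);f0=read_state()["wrist_force"];print(read_state()["clock"])
for t in np.r_[np.linspace(2.0,.2,10),.1,.03,-.01]:
    y,z=F(t);move_straight(W(y+.0095,z),vel=.17 if t>.15 else .08)
    st=read_state();f=st["wrist_force"]-f0;print(round(t,2),round(st["clock"],2),f.round(1))
    if np.linalg.norm(f)>25: print("stop");break
E
```

```text
47.85
2.0 48.19 [-0.5  0.6 -0.6]
1.8 48.6 [-0.1  0.5 -0.6]
1.6 49.01 [-0.6 -0.4 -1.5]
1.4 49.42 [-1.  -0.1 -1.4]
1.2 49.83 [-0.5  0.2 -1.7]
1.0 50.23 [ 0.2 -0.2 -0.5]
0.8 50.64 [-1.3  0.4 -1. ]
0.6 51.05 [-1.9 -6.3  2.2]
0.4 51.46 [-3.  -9.2  1.1]
0.2 51.87 [ -2.8 -11.4  -0.8]
0.1 52.29 [ -2.  -13.5  -1.7]
0.03 52.63 [ -0.7 -14.    3. ]
-0.01 52.89 [ -3.  -16.7  12.8]
```

```bash
python3 - <<'E'
from h import *
s=get_image("side");t=get_image("top")
cv2.imwrite("pics/v7.png",np.hstack([cv2.resize(s[140:300,150:350],None,fx=2,fy=2),cv2.resize(t[120:280,110:310],None,fx=2,fy=2)])[:,:,::-1])
E
```

```text
(no output)
```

View pics/v7.png

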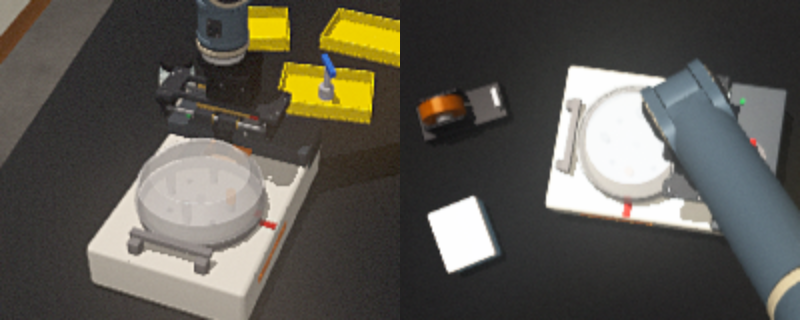

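The lid is shut, and the key stands in the tray. Now the knob.

```bash
python3 - <<'E'
from lid import *
p=read_state()["tool_pos"];move_straight([p[0]-.0015,p[1]-.008,p[2]+.02],vel=.15)
y0=b+np.pi/2;q=down(y0)
move_ptp(W(-.184,.20),q);let_go();f0=read_state()["wrist_force"]
move_straight(W(-.184,.134),vel=.12);print(read_state()["clock"],(read_state()["wrist_force"]-f0).round(1))
gripper_close(30);st=read_state();print(st["clock"],st["width"],st["wrist_force"].round(1))
if st["width"]>.008:
    for a in (.45,.85,1.15,1.27):
        move_ptp(W(-.184,.134),down(y0-a));st=read_state();print(a,round(st["clock"],2),st["wrist_force"].round(1),st["torque"].round(2),round(st["width"],4))
    hold(.55)
    st=read_state();print(st["clock"],st["torque"].round(3))
E
```

```text
56.9167 [ 0.6 -1.1 -0.6]
58.1 0.012640708443789735 [-0.7 -2.1  2. ]
0.45 58.56 [-2.6 -5.4  2.6] [-1.21  0.36  0.07] 0.0126
0.85 58.98 [-3.  -7.   5.7] [-1.46  0.78  0.09] 0.0129
1.15 59.33 [-5.4 -7.6  6.8] [-1.6   1.13  0.06] 0.013
1.27 59.58 [-5.6 -7.2  7.6] [-1.61  1.24  0.62] 0.0126
60.125 [-1.657  1.244  0.7  ]
```

The torque about z rose from about 0.06 to 0.7 N m, so the knob is at its stop, and it has been held there. Releasing.

```bash
python3 - <<'E'
from lid import *
let_go();p=read_state()["tool_pos"];move_straight([p[0],p[1],.2],vel=.2)
j=read_state()["joint_pos"];move_straight([.42,-.19,.26],vel=.3);hold(.2)
print(read_state()["clock"],read_state()["wrist_force"].round(1))
s=get_image("side");t=get_image("top")
cv2.imwrite("pics/v8.png",np.hstack([cv2.resize(s[140:300,150:350],None,fx=2,fy=2),cv2.resize(t[140:300,180:380],None,fx=2,fy=2)])[:,:,::-1])
E
```

```text
62.9917 [-0.4 -0.4 -0.4]
```

View pics/v8.png

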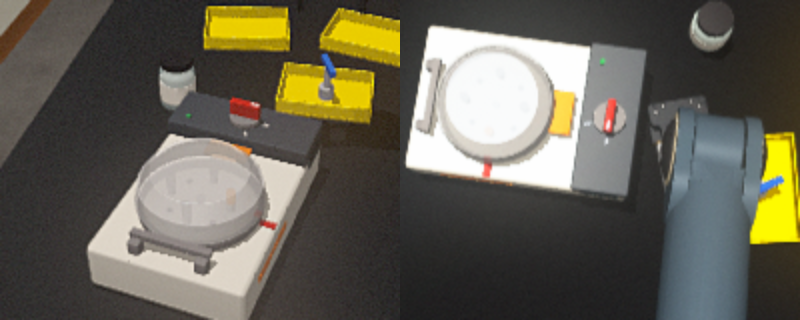

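The lid is flat shut, the knob bar is back at rest, the orange cap is at the mark side, the key stands in the tray, and the arm is clear.

```bash
python3 -c "
from cell import *
sign_off()"
```

```text
the job is handed in; nothing more can be done
```

I finished every step and handed the job in at about 63 s of the 72 s allowed. `sign_off()` gives no verdict, so the results below rest on my own checks.

**Final checks**
- **Key:** it stands upright in the leftmost yellow tray, let go.
- **Rotor:** I led it anticlockwise from about -0.55 rad to 2π by the orange cap. After release the wrist camera put it about 0.06 rad short of the mark, within the 0.25 allowed. I did not measure it again after closing the lid.
- **Lid:** it is shut in the last pictures. I judged this by eye and did not measure the angle.
- **Knob:** I turned it until the wrist torque rose from about 0.06 to 0.6–0.7 N m at the stop. I held it there for about 0.55 s and let go. The last picture shows it back at rest.
- **Other items:** the robot is clear of everything. I did not knowingly touch the jar, dispenser or sample box. The jar is upright in the last picture, and the dispenser and box looked undisturbed after the lid was shut.

**What went wrong or disagreed**
- **Cap grip:** the first two tries closed on nothing. I first blamed the jaw angle, which was wrong.
- **Finger length:** a touch test above the housing (top at 85 mm) met nothing down to a reported 66 mm, so the fingers end at least 19 mm short of the reported TCP. I allowed 25 mm from then on and the later grips held.
- **Lid push:** the side force was higher than expected near the end, about 14–17 N. The finger was probably rubbing the dome's edge.

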